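Hold the lid over the butter dish

ROBOT

A 6-joint arm with a two-finger parallel gripper is mounted at the origin on the work surface. World frame = base frame: x ahead of the robot, y to its left, z up, the work surface at z = 0. Lengths are in m, angles in rad, forces in N, time in s.
With the tool pointing down it reaches from about 0.425 to 0.95 m from the base axis. Payload 14.7 kg.
Tool frame: the origin (TCP) lies on the centre line of the jaws, within the pads' length; the fingertips stand 25 mm ahead of it and the grasp point (between the pads) lies 6 mm ahead of it; z points along the fingers, y is the direction in which the jaws open and shut (so a half turn about z gives the same grasp; the last joint's range is limited). The gripper opens to 85 mm and grips with 20 to 120 N. Pads are 22 mm wide; open, the fingers measure 114 mm over their backs; the gripper's body (76 mm by 85 mm) begins 54 mm behind the grasp point. The pads swing forward as they close: fully open they stand 13 mm farther back than shut.
Start: joints at [1.23, 0.48, 1.596, -0, 1.065, -0.047], TCP at [0.188, 0.622, 0.256] pointing down, gripper open.
Joint ranges: [-2.75, 2.75], [-0.82, 2.05], [0.23, 2.67], [-1.56, 4.7], [0.09, 2.69], [-2.92, 2.92]. Speed limits (rad/s): [1.89, 1.89, 2.39, 3.01, 3.01, 3.01].

INTERFACE

Orientations are given as a unit quaternion [w, x, y, z].
In Python, from rig import arm gives the robot as it stands.
- The arm moves only by the tool step_arm, never from a script. Its argument "moves" is a list of rows, each a list of 7 numbers: the turn, a rotation vector about the tool's x, y, z in rad, then the shift along the tool's x, y, z in m, then the finger opening in m, from 0 to 0.0854. In form: [[ax, ay, az, tx, ty, tz, hand], ...]. A call has 1 to 10 rows; each row is the pose to reach, as a shift and turn from the pose measured when the call began, along the tool's axes at that moment; what a row does not reach only later rows make up. A row lasts 1/8 s, in which the tool goes at most 62.5 mm and 10.7 degrees, less where a joint would pass 70% of its speed; a pose out of reach is approached as far as the arm can. A call with a gripper value outside its range is refused whole. The fingers move at their own pace and stop on an object; "squeeze" is the grip in N (left out, the last holds). Time passes only in rows, so rows that repeat a pose let the fingers close. It gives the time, the measured TCP pose, the force and the opening at its end, in the units of the state.
- arm.get_state(): the state, without advancing time (a new reading comes with each control period).
- arm.read_camera(name): name is "scene" or "side" or "wrist"; returns the picture (480x640x3 uint8, blue, green, red); there is no depth.
- arm.camera_model(name): a dict with "camera_matrix" (3x3 intrinsics, pixels), "dist_coeffs" ([k1, k2, p1, p2, k3] as OpenCV has them; the pictures are not rectified), "eye" and "attitude" of the camera in the world. Camera axes: x right, y down, z forward; pixel columns grow to the right and rows downward; lengths in m; the calibration is good to about 2 mm. A picture is of the moment at which its call begins: read the wrist's pose just before it. camera_model takes no time and is no camera call; for the wrist camera it gives the pose at the moment of the call.
- arm.job_done(): hands the job in, once; it reports no verdict.
The state is a dict: "t": time; "joint_positions": joint angles; "qvel": joint speeds; "joint_efforts": joint torques, N m; "position": TCP position; "ee_rot": TCP orientation; "wrist_force": force on the tool from outside, world axes, zero at the start; "moment": the same for the moment, N m; "finger_gap": finger opening in m.
Only numpy, scipy, OpenCV 4.12 (cv2) and the standard library are available. Lean on these libraries where they do the work, as an engineer would, in place of code of your own. Each camera call takes 0.05 s, during which the arm holds its last target. There are 200 camera calls.

TASK

Set the empty white butter dish up on the little narrow oak step, in the middle and lined up with it, and let go of it. Then take its oak lid by the handle, carry it over the jars and pots without disturbing anything, and finish still holding it level about a centimetre above the dish, centred and lined up with the rim: the lid must never touch the dish, so that I can slip a sheet of paper in between.

Things in the scene. Friction and masses are not known exactly. Their poses are not given: they have to be found in the camera images.
- dish: White ceramic oblong butter dish, loose, open at the top: 56 mm (its x) by 104 mm (its y, the long way) by 44 mm high, flat bottom, vertical walls 5 mm thick, about 0.3 kg. Origin at the centre of the underside, z up. Starts upright on the table. Grasp it across its 56 mm width. A half turn makes no difference.
- dish_rim (a point): Centre of the dish's mouth, level with its rim, 44 mm above the dish's underside; axes as the dish's.
- lid: Flat oblong oak lid, loose, about 0.12 kg, lying on the table. From below: tongue 38 x 86 mm, 4 mm thick; slab 56 mm (its x) by 104 mm (its y, the long way), 9 mm thick; central bar handle 14 mm wide (x), 44 mm long (y), 26 mm tall, from z = 13 to 39 mm. Origin at the centre of the tongue's underside (lowest face), z up. A half turn makes no difference.
- step: Little oak step shelf, fixed to the table: a narrow flat board 60 mm wide (its x) by 150 mm long (its y) by 12 mm thick on two end legs, top 60 mm above the table. Origin on the table under its centre, z up.
- step_top (a point): Centre of the step's upper face, 60 mm above the table; axes as the step's.
- jar: Bystander, leave alone: empty glass clamp-lid jar, 70 mm across, 128 mm tall. Origin at the centre of its underside.
- ramekin: Bystander, leave alone: round fluted white ramekin, 73 mm across, 45 mm tall. Origin at the centre of its underside.
- mill: Bystander, leave alone: dark turned-wood pepper mill, 54 mm across, 145 mm tall. Origin at the centre of its underside.
- shaker: Bystander, leave alone: steel flour shaker, 66 mm across, 108 mm tall. Origin at the centre of its underside.
- coaster: Bystander, leave alone: round cork coaster, 68 mm across, 10 mm thick. Origin at the centre of its underside.
Not all that is in view belongs to the job. What is shaped like the lid but yellow is not meant. Leave any purple look-alike of the step alone.

How it is judged:
On the way, in this order (a step that is already met when the one before it is completed fails the run):
1. the dish stands released in the middle of the step, lined up with it (x of dish in the frame of step_top between -0.012 and 0.012 m and y of dish in the frame of step_top between -0.02 and 0.02 m and z of dish in the frame of step_top between -0.003 and 0.005 m and angle between the y axis of dish and the y axis of step, either way round below 0.15 rad and angle between dish's own z axis and vertical below 0.08 rad and contact force between dish and the fingers below 0.1 N and linear speed of dish below 0.02 m/s and contact force between dish and step above 0.5 N), for 0.2 s.
2. the lid is lifted off the table in the fingers (height (world z) of lid above 0.04 m and contact force between lid and the fingers above 1 N), for 0.1 s.
At the end, for the whole second after the job is handed in: The dish rests released on the step, within 12 mm of its middle across and 20 mm along, aligned within 0.15 rad; the lid is held still by the fingers, touching neither dish nor step, its underside 3 to 20 mm above the rim, centred within 8 mm, aligned within 0.12 rad and level within 0.08 rad (all of step 1 and z of lid in the frame of dish_rim between 0.003 and 0.02 m and horizontal distance between lid and dish_rim below 0.008 m and angle between the y axis of lid and the y axis of dish, either way round below 0.12 rad and angle between lid's own z axis and vertical below 0.08 rad and linear speed of lid below 0.02 m/s and contact force between lid and the fingers above 1 N and contact force between lid and dish below 0.1 N and contact force between lid and step below 0.1 N); the arm keeps its last pose, push and grip.
It fails at once if the lid touches the dish (contact force between lid and dish above 0.3 N).
It fails at once if a bystander is disturbed (moved over 25 mm) (distance of any of jar, ramekin, mill, shaker, coaster from where it was at the start of the episode above 0.025 m).
It also fails if it takes over 72 s, if anything falls off the work surface, if the arm or the gripper's body presses on something with over 40 N, if the wrist force passes 120 N, or if a joint passes its speed limit or range.

## Working session

There is one attempt and no reset: what is moved stays moved. The work goes in short steps, Python scripts to look and compute and a tool call to move; the robot and the scene stay as the last step left them, time stands still between calls to the robot, and variables do not carry over. Pictures are saved under pics/ and viewed, about 8 in all and at most 12, crops included, and the job is handed in when it is done.

Besides the shell and the picture viewer there is one more tool, called after ">>>" in YAML: its name, and indented under it one key for each argument. step_arm: Moves the arm, as the interface text tells. Its arguments: {"type":"object","properties":{"moves":{"type":"array","items":{"type":"array","items":{"type":"number"}}},"squeeze":{"type":"number"}},"required":["moves"]}

```bash
mkdir -p pics; ls; python3 - <<'E'
from rig import arm
import cv2,numpy as np
for n in("scene","side"):
    im=arm.read_camera(n); cv2.imwrite(f"pics/{n}0.png",im); print(n,arm.camera_model(n))
print(arm.camera_model("wrist")); print(arm.get_state())
E
```

```text
pics
scene {'camera_matrix': array([[495.02409184,   0.        , 328.04427846],
       [  0.        , 495.02409184, 237.98265295],
       [  0.        ,   0.        ,   1.        ]]), 'dist_coeffs': array([0.01950955, 0.        , 0.        , 0.        , 0.        ]), 'eye': array([1.13484605, 0.07095057, 1.12784788]), 'attitude': array([-0.16742272,  0.61974226,  0.73969671, -0.20183639])}
side {'camera_matrix': array([[588.11531472,   0.        , 322.09766332],
       [  0.        , 588.11531472, 239.11317524],
       [  0.        ,   0.        ,   1.        ]]), 'dist_coeffs': array([0.04952187, 0.        , 0.        , 0.        , 0.        ]), 'eye': array([-0.02796365, -0.72234542,  1.02385829]), 'attitude': array([-0.33644416,  0.87746794, -0.31777049,  0.12600498])}
{'camera_matrix': array([[345.33501176,   0.        , 318.81266571],
       [  0.        , 345.33501176, 236.79307036],
       [  0.        ,   0.        ,   1.        ]]), 'dist_coeffs': array([-0.00699463,  0.        ,  0.        ,  0.        ,  0.        ]), 'eye': array([0.10844451, 0.64785165, 0.37308755]), 'attitude': array([0.13107038, 0.79228401, 0.5879779 , 0.09689474])}
{'t': 0.1, 'joint_positions': array([ 1.23038060e+00,  4.80755594e-01,  1.59679526e+00,  1.23583762e-05,
        1.06511349e+00, -4.65848979e-02]), 'qvel': array([-0.00180723,  0.00078154, -0.00021864, -0.00088356, -0.0005764 ,
        0.00020174]), 'joint_efforts': array([ 1.40688378e-03, -9.52249503e+01, -4.31041825e+01, -3.44381460e-04,
        5.16427608e-03, -4.50529546e-05]), 'position': array([0.18810796, 0.62183399, 0.25575115]), 'ee_rot': array([-1.08343932e-04,  1.46390423e-01,  9.89226747e-01, -5.24806558e-04]), 'wrist_force': array([-0.34124307,  0.58565044, -0.28133993]), 'moment': array([-0.02712327,  0.02664845,  0.01305899]), 'finger_gap': 0.08542283772722847}
```

View pics/scene0.png

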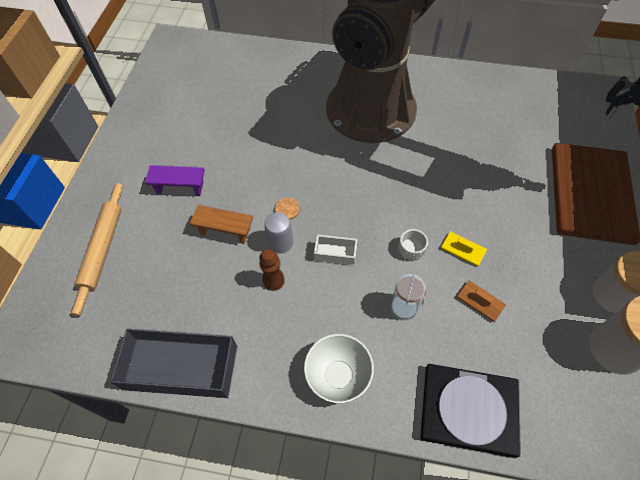

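View pics/side0.png

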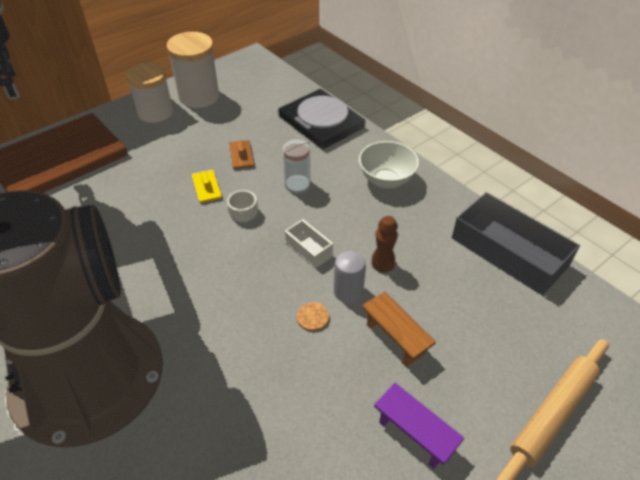

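Candidates, scene pixel:
- **Dish:** the open white box at (336,249). The ramekin (413,244) and bowl (339,370) are round, so they are out.
- **Lid:** the oak one at (481,301), not the yellow (464,248).
- **Step:** the oak one at (222,223), not the purple (176,180).

Next I'll make one close montage and take the first measurements.

```bash
cat > h.py <<'E'
import numpy as np,cv2
from scipy.spatial.transform import Rotation as R
def rot(q): return R.from_quat(np.r_[q[1:],q[0]])
def cast(m,uv,z):
    p=cv2.undistortPoints(np.float64(uv).reshape(-1,1,2),m["camera_matrix"],np.array(m["dist_coeffs"])).reshape(-1,2)
    d=rot(m["attitude"]).apply(np.c_[p,np.ones(len(p))])
    return m["eye"]+d*((z-m["eye"][2])/d[:,2])[:,None]
def proj(m,P):
    r=rot(m["attitude"]).inv(); t=-r.apply(m["eye"])
    return cv2.projectPoints(np.float64(P).reshape(-1,1,3),r.as_rotvec(),t,m["camera_matrix"],np.array(m["dist_coeffs"]))[0].reshape(-1,2)
def rect(m,mask,z,off=(0,0)):
    c=max(cv2.findContours(mask,cv2.RETR_EXTERNAL,cv2.CHAIN_APPROX_NONE)[0],key=cv2.contourArea).reshape(-1,2)+np.array(off)
    P=cast(m,c,z)[:,:2]
    r=cv2.minAreaRect(np.float32(P*1000)); (w,h)=r[1]; a=r[2]+(90 if h>w else 0)   # long-axis direction, deg from x
    return np.round(r[0],1),np.round(r[1],1),round((a+90)%180-90,1)
E
python3 - <<'E'
import cv2,numpy as np
from rig import arm
from h import *
B={"scene":dict(dish=(306,226,366,270),lid=(450,275,512,325),step=(185,198,258,246)),
   "side":dict(dish=(278,214,340,270),lid=(222,134,262,174),step=(355,288,440,366))}
tiles=[]
for n in B:
    im=cv2.imread(f"pics/{n}0.png"); m=arm.camera_model(n); hsv=cv2.cvtColor(im,cv2.COLOR_BGR2HSV); row=[]
    for k,(a,b,c,d) in B[n].items():
        H=hsv[b:d,a:c].astype(int)
        if k=="dish": mk=(H[...,1]<60)&(H[...,2]>150)
        else: mk=(H[...,1]>110)&(H[...,0]<20)
        mk=mk.astype(np.uint8)*255
        z=dict(dish=.044,lid=.013,step=.06)[k]
        print(n,k,rect(m,mk,z,(a,b)))
        if k!="dish":
            v=H[...,2][mk>0]; th,_=cv2.threshold(v.astype(np.uint8),0,255,cv2.THRESH_OTSU)
            print("  bright",th,rect(m,((mk>0)&(H[...,2]>th)).astype(np.uint8)*255,z,(a,b)))
        row.append(cv2.resize(im[b:d,a:c],(260,220),interpolation=cv2.INTER_CUBIC))
    tiles.append(np.hstack(row))
cv2.imwrite("pics/m0.png",np.vstack(tiles))
E
```

```text
scene dish (array([531.6, -20.2]), array([123.8, 151.8]), -80.0)
scene lid (array([599. , 348.6]), array([103.3,  57.2]), 61.4)
  bright 118.0 (array([597.5, 349.7]), array([102.7,  53.5]), 61.4)
scene step (array([ 523.7, -319.9]), array([153.8,  82.5]), 86.4)
  bright 122.0 (array([ 511.5, -320.7]), array([151. ,  57.3]), 86.9)
side dish (array([520.2, -31.3]), array([165.5, 142.4]), 50.4)
side lid (array([595.7, 345.6]), array([108.6,  54.6]), 61.2)
  bright 138.0 (array([597.1, 348.9]), array([101.6,  54.2]), 61.9)
side step (array([ 499.1, -324.3]), array([156.9,  79.9]), 86.7)
  bright 133.0 (array([ 509.8, -321.9]), array([149.1,  58.3]), 87.0)
```

View pics/m0.png

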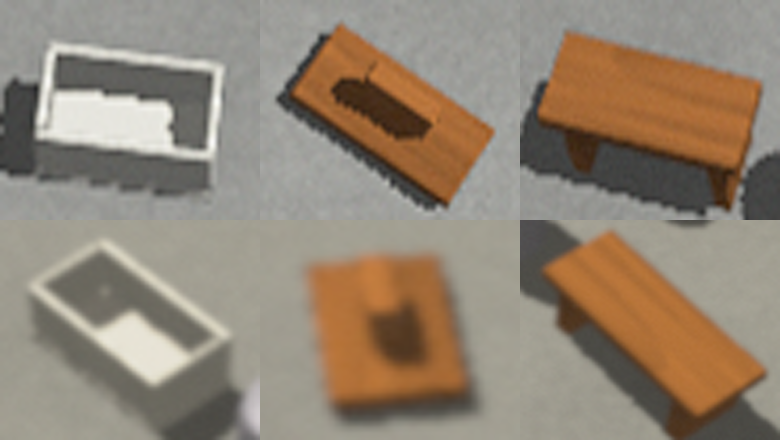

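The montage confirms the choice: the open white box is the dish, the oak slab with the bar handle is the lid, and the oak board on legs is the step. Next I'll get the dish rim, the bystander positions and the relative moves.

```bash
cat >> h.py <<'E'
def go(s,x,y,z,long_deg):
    "rel move (rotvec, shift in tool axes) to TCP x,y,z, tool down, jaw (y) axis perpendicular to long_deg; nearest half turn"
    r=rot(s["ee_rot"]); best=None
    for k in (0,180):
        a=np.radians(long_deg+k); tx=np.array([np.cos(a),np.sin(a),0]); tz=np.array([0,0,-1.]); ty=np.cross(tz,tx)
        v=(r.inv()*R.from_matrix(np.c_[tx,ty,tz])).as_rotvec()
        if best is None or np.linalg.norm(v)<np.linalg.norm(best): best=v; kk=k
    return np.round(best,3),np.round(r.inv().apply(np.array([x,y,z])-s["position"]),4),kk
E
python3 - <<'E'
import cv2,numpy as np
from rig import arm
from h import *
for n,(a,b,c,d) in {"scene":(306,226,366,270),"side":(278,214,340,270)}.items():
    im=cv2.imread(f"pics/{n}0.png"); m=arm.camera_model(n); g=im[b:d,a:c].max(2)
    for th in (170,185,200):
        mk=(g>th).astype(np.uint8)*255
        print(n,th,rect(m,mk,.044,(a,b)))
m=arm.camera_model("scene")
C=np.array([(50,42),(222,63),(212,160),(38,138)])/[260/60,5]+[306,226]
print("scene corners",cast(m,C,.044)[:,:2].round(4).tolist(),cast(m,C,.044).mean(0).round(4))
m2=arm.camera_model("side")
C=np.array([(101,20),(231,116),(155,166),(30,68)])/[260/62,220/56]+[278,214]
print("side corners",cast(m2,C,.044)[:,:2].round(4).tolist(),cast(m2,C,.044).mean(0).round(4))
for k,uv,z in [("jar",(410,288),.12),("ram",(413,238),.045),("mill",(269,256),.14),("shaker",(278,222),.1),("coaster",(287,208),.01),("yellow",(464,248),.01)]:
    print(k,cast(m,[uv],z)[0,:2].round(3))
s=arm.get_state()
print(go(s,.532,-.02,.2,-80+0),s["position"])
E
```

```text
scene 170 (array([527.6, -21. ]), array([ 57.2, 104.6]), -87.2)
scene 185 (array([527.8, -21. ]), array([ 56.1, 103.9]), -87.3)
scene 200 (array([527.4, -20.7]), array([ 54.7, 102.8]), -87.4)
side 170 (array([528.5, -20.1]), array([ 60.5, 106.7]), -87.6)
side 185 (array([513.5, -22.5]), array([ 29.3, 102.1]), -86.6)
side 200 (array([513.7, -23.3]), array([27.5, 98.7]), -87.2)
scene corners [[0.5034, -0.0717], [0.4981, 0.0297], [0.5542, 0.0322], [0.5594, -0.0682]] [ 0.5288 -0.0195  0.044 ]
side corners [[0.551, 0.0292], [0.5569, -0.0741], [0.502, -0.077], [0.4972, 0.0235]] [ 0.5268 -0.0246  0.044 ]
jar [0.648 0.167]
ram [0.472 0.169]
mill [ 0.635 -0.157]
shaker [ 0.518 -0.167]
coaster [ 0.416 -0.173]
yellow [0.458 0.304]
(array([-1.000e-03,  1.000e-03,  1.102e+00]), array([-0.515 , -0.5147,  0.0563]), 180) [0.18810796 0.62183399 0.25575115]
```

```bash
python3 - <<'E'
from rig import arm
from h import *
print(go(arm.get_state(),.528,-.0205,.2,-87.3))
E
```

```text
(array([-1.00e-03,  1.00e-03,  1.23e+00]), array([-0.5114, -0.5163,  0.0563]), 180)
```

>>> step_arm:
  moves:
    - [0,0,1.23,-0.511,-0.516,0.056,0.085]
    - [0,0,1.23,-0.511,-0.516,0.056,0.085]
    - [0,0,1.23,-0.511,-0.516,0.056,0.085]
    - [0,0,1.23,-0.511,-0.516,0.056,0.085]
    - [0,0,1.23,-0.511,-0.516,0.056,0.085]
    - [0,0,1.23,-0.511,-0.516,0.056,0.085]
    - [0,0,1.23,-0.511,-0.516,0.056,0.085]
    - [0,0,1.23,-0.511,-0.516,0.056,0.085]
    - [0,0,1.23,-0.511,-0.516,0.056,0.085]
    - [0,0,1.23,-0.511,-0.516,0.056,0.085]
  squeeze: 30

```text
t: 1.35
position: [0.4801, 0.0693, 0.2081]
ee_rot: [0.0, 0.69, 0.723, -0.0]
wrist_force: [0.4, 1.1, 0.1]
finger_gap: 0.0852
```

```bash
python3 - <<'E'
from rig import arm
from h import *
s=arm.get_state();print(s["position"],s["joint_positions"],go(s,.528,-.0205,.2,-87.3))
E
```

```text
[0.48007614 0.06925436 0.2080894 ] [ 8.13981759e-02  3.14519572e-01  2.01758862e+00 -1.23126358e-03
  8.09818684e-01  3.54068919e-02] (array([-0.   ,  0.001, -0.   ]), array([-0.0919,  0.0437,  0.0082]), 180)
```

>>> step_arm:
  moves:
    - [0,0,0,-0.092,0.044,0.008,0.085]
    - [0,0,0,-0.092,0.044,0.008,0.085]
    - [0,0,0,-0.092,0.044,0.008,0.085]
    - [0,0,0,-0.092,0.044,0.008,0.085]

```text
t: 1.85
position: [0.5277, -0.0204, 0.1999]
ee_rot: [-0.0, 0.691, 0.723, -0.001]
wrist_force: [-1.0, 0.2, -0.0]
finger_gap: 0.0853
```

```bash
python3 - <<'E'
from rig import arm
from h import *
s=arm.get_state(); m=arm.camera_model("wrist"); im=arm.read_camera("wrist"); cv2.imwrite("pics/w1.png",im)
print(m["eye"]); print(proj(m,[[.528,-.0205,.044]]).round())
print(s["position"],go(s,.528,-.0205,.034,-87.3))
E
```

```text
[0.52371057 0.06443203 0.31716132]
[[320. 228.]]
[ 0.52773299 -0.02035372  0.19987518] (array([-0.001,  0.001, -0.001]), array([-1.000e-04,  5.000e-04,  1.659e-01]), 180)
```

View pics/w1.png

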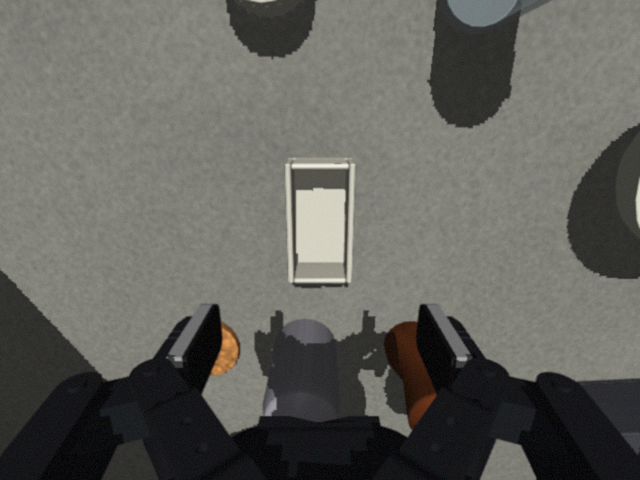

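The dish sits centred between the jaws at (320,222) in the wrist view, straight and with clear space on both sides. Descending and closing.

>>> step_arm:
  moves:
    - [0,0,0,0,0,0.06,0.085]
    - [0,0,0,0,0,0.11,0.085]
    - [0,0,0,0,0,0.145,0.085]
    - [0,0,0,0,0,0.166,0.085]
    - [0,0,0,0,0,0.166,0.085]
    - [0,0,0,0,0,0.166,0.04]
    - [0,0,0,0,0,0.166,0.04]
    - [0,0,0,0,0,0.166,0.04]
    - [0,0,0,0,0,0.166,0.04]
    - [0,0,0,0,0,0.166,0.04]
  squeeze: 30

```text
t: 3.15
position: [0.5282, -0.0197, 0.0353]
ee_rot: [0.001, 0.69, 0.724, 0.0]
wrist_force: [-0.1, 5.0, 7.7]
finger_gap: 0.0558
```

>>> step_arm:
  moves:
    - [0,0,0,0,0,0,0.04]
    - [0,0,0,0,0,0,0.04]

```text
t: 3.4
position: [0.5284, -0.0198, 0.0358]
ee_rot: [0.001, 0.69, 0.724, 0.0]
wrist_force: [-0.7, 0.3, -3.0]
finger_gap: 0.0556
```

>>> step_arm:
  moves:
    - [0,0,0,0,0,-0.03,0.04]
    - [0,0,0,0,0,-0.08,0.04]
    - [0,0,0,0,0,-0.13,0.04]
    - [0,0,0,0,0,-0.18,0.04]
    - [0,0,0,0,0,-0.18,0.04]

```text
t: 4.03
position: [0.5301, -0.0199, 0.2194]
ee_rot: [0.003, 0.69, 0.724, 0.002]
wrist_force: [0.5, 0.2, -2.7]
finger_gap: 0.0557
```

```bash
python3 - <<'E'
from rig import arm
from h import *
s=arm.get_state();print(s["position"],s["finger_gap"],s["wrist_force"],go(s,.5105,-.321,.215,-93))
im=arm.read_camera("side"); m=arm.camera_model("side"); cv2.imwrite("pics/s2.png",im)
E
```

```text
[ 0.53006586 -0.01986618  0.21941663] 0.05568460641565187 [ 0.52910402  0.18566466 -2.71913493] (array([0.008, 0.001, 0.1  ]), array([-0.2999, -0.0338,  0.0047]), 180)
```

>>> step_arm:
  moves:
    - [0,0,0.02,-0.04,-0.005,0,0.04]
    - [0.002,0,0.04,-0.09,-0.01,0,0.04]
    - [0.004,0,0.06,-0.14,-0.015,0,0.04]
    - [0.006,0,0.08,-0.19,-0.021,0,0.04]
    - [0.008,0,0.1,-0.24,-0.027,0,0.04]
    - [0.008,0,0.1,-0.28,-0.032,0.003,0.04]
    - [0.008,0.001,0.1,-0.3,-0.034,0.005,0.04]
    - [0.008,0.001,0.1,-0.3,-0.034,0.005,0.04]
    - [0.008,0.001,0.1,-0.3,-0.034,0.005,0.04]

```text
t: 5.2
position: [0.5088, -0.3198, 0.2118]
ee_rot: [-0.002, 0.725, 0.688, -0.001]
wrist_force: [0.8, -0.1, -2.3]
finger_gap: 0.0559
```

```bash
python3 - <<'E'
from rig import arm
from h import *
s=arm.get_state(); p=s["position"]; print(p,s["finger_gap"],s["wrist_force"])
zu=p[2]-.0358; print("underside",zu)
T=[]
for n in("scene","side"):
    im=arm.read_camera(n); m=arm.camera_model(n)
    c=proj(m,[[p[0],p[1],zu+.044]])[0].astype(int)
    crop=im[max(0,c[1]-60):c[1]+80,c[0]-65:c[0]+65]; T.append(cv2.resize(crop,(390,420),interpolation=cv2.INTER_CUBIC)); print(n,c-[65,60])
m=arm.camera_model("wrist"); im=arm.read_camera("wrist"); cv2.imwrite("pics/w3.png",im)
print(proj(m,[[p[0],p[1],zu+.044]]).round(1),m["eye"])
cv2.imwrite("pics/m3.png",np.hstack(T))
s=arm.get_state(); print(go(s,.5105,-.321,.099,-93))
E
```

```text
[ 0.50881618 -0.319834    0.21176559] 0.055867413995235406 [ 0.77365104 -0.05003936 -2.29735569]
underside 0.1759655887874473
scene [143 120]
side [340 210]
[[319.  355.4]] [ 0.51351675 -0.23515757  0.32967312]
(array([-0.003,  0.   ,  0.001]), array([-0.001 ,  0.0016,  0.1135]), 180)
```

View pics/m3.png

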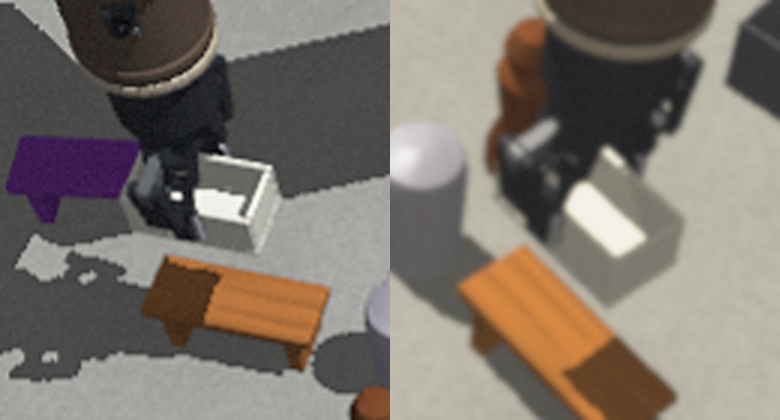

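View pics/w3.png

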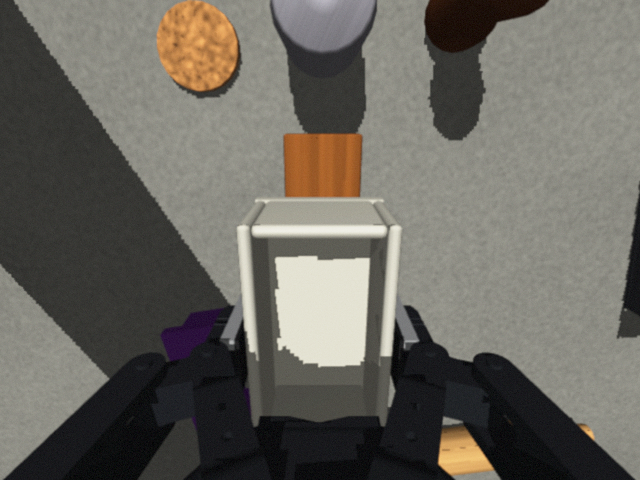

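In the wrist view the dish's +y rim edge is at row 226 (cols 238–401). The step's end edge is at row 134 (cols 284–361). I'll compare the two through the same camera.

```bash
python3 - <<'E'
from rig import arm
from h import *
m=arm.camera_model("wrist")
im=cv2.imread("pics/w3.png"); hsv=cv2.cvtColor(im,cv2.COLOR_BGR2HSV)
o=cv2.inRange(hsv,(5,110,80),(20,255,255)); o[:125]=0;o[197:]=0;o[:,:270]=0;o[:,380:]=0
ys,xs=np.nonzero(o); print("step rows",ys.min(),[ (y,xs[ys==y].min(),xs[ys==y].max()+1) for y in (140,165,190)])
w=im.max(2)>185
for y in (228,232,236): x=np.nonzero(w[y,200:440])[0]+200; print(y,x.min(),x.max()+1)
print("col320 white rows",np.nonzero(w[190:245,320])[0]+190)
e=cast(m,[(284,ys.min()),(362,ys.min())],.06); d=cast(m,[(238,226),(401,226)],.220)
print("step end",e.round(4),"dish end",d.round(4))
u=np.array([np.cos(np.radians(-93)),np.sin(np.radians(-93)),0])  # toward -y
print("step ctr",e.mean(0)+.075*u,"dish ctr",d.mean(0)+.052*u)
E
```

```text
step rows 133 [(140, np.int64(284), np.int64(362)), (165, np.int64(285), np.int64(361)), (190, np.int64(285), np.int64(360))]
228 237 401
232 238 400
236 238 400
col320 white rows [199 200 225 226 227 228 229 230 231 232 233 234]
step end [[ 0.4862 -0.2433  0.06  ]
 [ 0.5445 -0.2463  0.06  ]] dish end [[ 0.4846 -0.2673  0.22  ]
 [ 0.5388 -0.2701  0.22  ]]
step ctr [ 0.51140927 -0.31970477  0.06      ] dish ctr [ 0.50897145 -0.32061316  0.22      ]
```

>>> step_arm:
  moves:
    - [-0.003,0,0,-0.001,0.002,0.04,0.04]
    - [-0.003,0,0,-0.001,0.002,0.08,0.04]
    - [-0.003,0,0,-0.001,0.002,0.1,0.04]
    - [-0.003,0,0,-0.001,0.002,0.108,0.04]
    - [-0.003,0,0,-0.001,0.002,0.111,0.04]
    - [-0.003,0,0,-0.001,0.002,0.111,0.04]

```text
t: 6.1
position: [0.5113, -0.3211, 0.1022]
ee_rot: [0.0, 0.725, 0.689, 0.0]
wrist_force: [-0.1, -0.6, -2.8]
finger_gap: 0.0556
```

>>> step_arm:
  moves:
    - [0,0,0,0,0,0.002,0.04]
    - [0,0,0,0,0,0.003,0.04]
    - [0,0,0,0,0,0.003,0.04]

```text
t: 6.48
position: [0.5113, -0.3212, 0.0993]
ee_rot: [0.001, 0.725, 0.689, 0.0]
wrist_force: [0.4, 0.0, -3.6]
finger_gap: 0.0555
```

>>> step_arm:
  moves:
    - [0,0,0,0,0,0.0015,0.04]
    - [0,0,0,0,0,0.0025,0.04]
    - [0,0,0,0,0,0.0025,0.04]

```text
t: 6.85
position: [0.5112, -0.3211, 0.0967]
ee_rot: [0.0, 0.725, 0.689, 0.0]
wrist_force: [-0.5, 0.3, -1.5]
finger_gap: 0.0559
```

>>> step_arm:
  moves:
    - [0,0,0,0,0,0.001,0.04]
    - [0,0,0,0,0,0.0015,0.04]

```text
t: 7.1
position: [0.5112, -0.3211, 0.0953]
ee_rot: [0.0, 0.725, 0.689, 0.0]
wrist_force: [-2.7, 1.4, 7.8]
finger_gap: 0.0555
```

The force swung from −2.8 to +7.8 N, so the dish is seated. Releasing and rising.

>>> step_arm:
  moves:
    - [0,0,0,0,0,-0.001,0.058]
    - [0,0,0,0,0,-0.001,0.065]
    - [0,0,0,0,0,-0.001,0.08]
    - [0,0,0,0,0,-0.001,0.085]
    - [0,0,0,0,0,-0.001,0.085]
    - [0,0,0,0,0,-0.001,0.085]
    - [0,0,0,0,0,-0.03,0.085]
    - [0,0,0,0,0,-0.08,0.085]
    - [0,0,0,0,0,-0.12,0.085]
    - [0,0,0,0,0,-0.12,0.085]

```text
t: 8.35
position: [0.5126, -0.322, 0.2186]
ee_rot: [0.003, 0.725, 0.689, 0.001]
wrist_force: [0.4, -0.3, -0.6]
finger_gap: 0.0853
```

```bash
python3 - <<'E'
from rig import arm
from h import *
s=arm.get_state(); print(s["position"])
m=arm.camera_model("wrist"); im=arm.read_camera("wrist"); cv2.imwrite("pics/w4.png",im)
print(proj(m,[[.511,-.3205,.104],[.511,-.3205,.06]]).round(1))
print("to lid",go(s,.5975,.349,.24,61.5))
print("to lid other",go(s,.5975,.349,.24,61.5)[0][2]-np.pi, s["joint_positions"])
E
```

```text
[ 0.51260673 -0.32201535  0.21857801]
[[316.2 242.4]
 [316.3 224.5]]
to lid (array([0.006, 0.002, 0.446]), array([ 0.6744,  0.0504, -0.0235]), 0)
to lid other -2.695592653589793 [-6.10907300e-01  4.54732818e-01  1.74658384e+00 -1.25413414e-04
  9.33885914e-01 -5.59466817e-01]
```

View pics/w4.png

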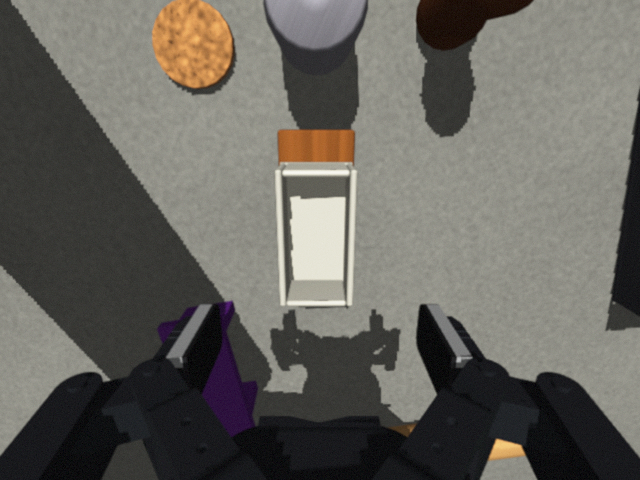

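The dish stands alone on the step, lined up, with its rim centred near (316,237) and the jaws clear. Going over to the lid.

>>> step_arm:
  moves:
    - [0.006,0.002,0.05,0.03,0.002,-0.03,0.085]
    - [0.006,0.002,0.45,0.674,0.05,-0.024,0.06]
    - [0.006,0.002,0.45,0.674,0.05,-0.024,0.06]
    - [0.006,0.002,0.45,0.674,0.05,-0.024,0.06]
    - [0.006,0.002,0.45,0.674,0.05,-0.024,0.06]
    - [0.006,0.002,0.45,0.674,0.05,-0.024,0.06]
    - [0.006,0.002,0.45,0.674,0.05,-0.024,0.06]
    - [0.006,0.002,0.45,0.674,0.05,-0.024,0.06]
    - [0.006,0.002,0.45,0.674,0.05,-0.024,0.06]
    - [0.006,0.002,0.45,0.674,0.05,-0.024,0.06]

```text
t: 9.65
position: [0.5838, 0.2575, 0.2389]
ee_rot: [-0.001, 0.86, 0.51, -0.002]
wrist_force: [0.8, -0.4, 0.2]
finger_gap: 0.0603
```

```bash
python3 - <<'E'
from rig import arm
from h import *
# dish pose from last wrist picture w4, relative: quad cast
s=arm.get_state(); print(s["position"],"to lid",go(s,.5975,.349,.2,61.5))
im=arm.read_camera("scene"); m=arm.camera_model("scene"); cv2.imwrite("pics/sc5.png",im)
for n in ("scene","side"):
    im=arm.read_camera(n); m=arm.camera_model(n); cv2.imwrite(f"pics/{n}5.png",im)
    c=proj(m,[[.511,-.3205,.104]])[0].astype(int); a,b=c-32
    g=im[b:b+64,a:a+64].max(2); hs=cv2.cvtColor(im,cv2.COLOR_BGR2HSV)[b:b+64,a:a+64,1]
    for th in (160,175,190):
        print(n,th,rect(m,((g>th)&(hs<60)).astype(np.uint8)*255,.104,(a,b)))
    cv2.imwrite(f"pics/c5{n}.png",cv2.resize(im[b:b+64,a:a+64],(384,384),interpolation=cv2.INTER_CUBIC)); print(a,b)
a=cv2.imread("pics/c5scene.png");b=cv2.imread("pics/c5side.png"); cv2.imwrite("pics/m5.png",np.hstack([a,b]))
E
```

```text
[0.5838238  0.25749368 0.23888677] to lid (array([-0.004,  0.002, -0.004]), array([ 0.0869, -0.0318,  0.0389]), 0)
scene 160 (array([ 503.4, -334. ]), array([159.8, 106.6]), 85.0)
scene 175 (array([ 518.6, -316. ]), array([122.7,  75.4]), 83.1)
scene 190 (array([ 510.5, -322. ]), array([105.4,  56.7]), 87.0)
185 177
side 160 (array([ 545.3, -326.3]), array([105.5, 131.8]), -5.1)
side 175 (array([ 511.6, -323.1]), array([103.8,  60.4]), 87.2)
side 190 (array([ 511.2, -323.1]), array([102.5,  56.6]), 87.2)
367 276
```

View pics/m5.png

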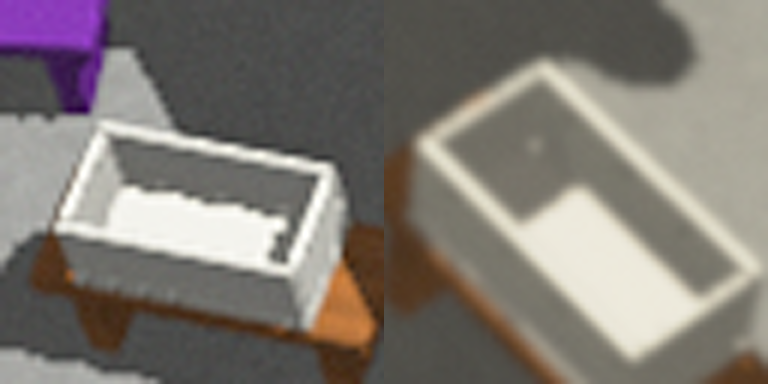

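The dish is square on the step at about (0.511, −0.3225), 87.1°, and both views agree to 1 mm. That is within 2 mm of the step centre. Moving above the lid.

>>> step_arm:
  moves:
    - [-0.004,0.002,-0.004,0.045,-0.016,0.02,0.05]
    - [-0.004,0.002,-0.004,0.087,-0.032,0.039,0.05]
    - [-0.004,0.002,-0.004,0.087,-0.032,0.039,0.05]
    - [-0.004,0.002,-0.004,0.087,-0.032,0.039,0.05]

```text
t: 10.3
position: [0.5965, 0.3489, 0.1985]
ee_rot: [-0.0, 0.858, 0.513, -0.001]
wrist_force: [0.5, 0.1, 0.3]
finger_gap: 0.0498
```

```bash
python3 - <<'E'
from rig import arm
from h import *
s=arm.get_state(); m=arm.camera_model("wrist"); im=arm.read_camera("wrist"); cv2.imwrite("pics/w6.png",im)
print(s["position"],go(s,.5975,.349,.043,61.5))
hsv=cv2.cvtColor(im,cv2.COLOR_BGR2HSV); o=cv2.inRange(hsv,(4,100,20),(19,255,255))
c=proj(m,[[.5975,.349,.013]])[0].astype(int); print(c)
k=np.zeros_like(o); k[c[1]-90:c[1]+90,c[0]-70:c[0]+70]=255; print(rect(m,o&k,.013))
E
```

```text
[0.59645234 0.34889994 0.19852052] (array([-0.001,  0.001,  0.004]), array([0.0008, 0.0011, 0.1555]), 0)
[321 216]
(array([598.1, 352.1]), array([103.6,  55.9]), 61.3)
```

View pics/w6.png

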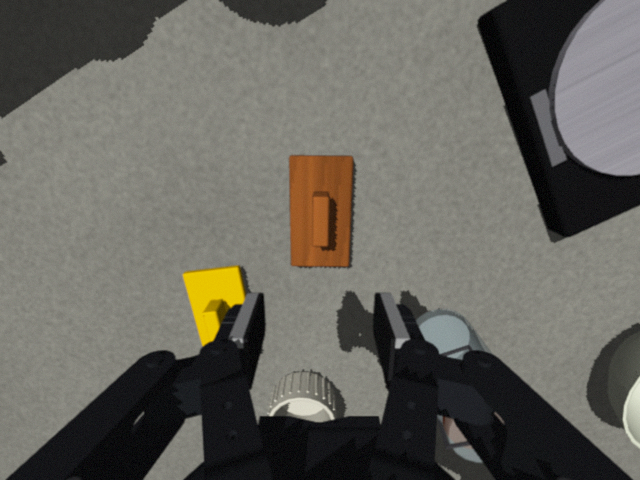

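The lid is aligned between the jaws, centred near (321,211) in the wrist view. Nothing is under the fingers: the yellow one is left at (215,300) and the jar right at (445,340). Descending.

>>> step_arm:
  moves:
    - [0,0,0.004,0.001,0.001,0.05,0.045]
    - [0,0,0.004,0.002,0.001,0.1,0.045]
    - [0,0,0.004,0.002,0.001,0.14,0.045]
    - [0,0,0.004,0.002,0.001,0.156,0.045]
    - [0,0,0.004,0.002,0.001,0.156,0.045]
    - [0,0,0.004,0.002,0.001,0.156,0.045]

```text
t: 11.1
position: [0.5996, 0.3502, 0.0451]
ee_rot: [-0.0, 0.86, 0.511, 0.001]
wrist_force: [-0.2, 0.2, -0.0]
finger_gap: 0.0453
```

>>> step_arm:
  moves:
    - [0,0,0,0,0,0,0.02]
    - [0,0,0,0,0,0,0.01]
    - [0,0,0,0,0,0,0.005]
    - [0,0,0,0,0,0,0.005]
    - [0,0,0,0,0,0,0.005]
    - [0,0,0,0,0,0,0.005]
  squeeze: 40

```text
t: 11.85
position: [0.6004, 0.3506, 0.0467]
ee_rot: [-0.0, 0.86, 0.511, 0.002]
wrist_force: [-1.4, -0.7, 11.6]
finger_gap: 0.0135
```

>>> step_arm:
  moves:
    - [0,0,0,0,0,-0.002,0.005]
    - [0,0,0,0,0,-0.02,0.005]
    - [0,0,0,0,0,-0.06,0.005]
    - [0,0,0,0,0,-0.11,0.005]
    - [0,0,0,0,0,-0.16,0.005]
    - [0,0,0,0,0,-0.2,0.005]
    - [0,0,0,0,0,-0.2,0.005]
    - [0,0,0,0,0,-0.2,0.005]

```text
t: 12.85
position: [0.5993, 0.3501, 0.2469]
ee_rot: [-0.0, 0.86, 0.511, 0.002]
wrist_force: [0.1, 0.1, -1.8]
finger_gap: 0.013
```

```bash
python3 - <<'E'
from rig import arm
from h import *
s=arm.get_state(); m=arm.camera_model("wrist"); im=arm.read_camera("wrist"); cv2.imwrite("pics/w7.png",im)
p=s["position"]; print(p,s["wrist_force"],s["moment"],s["finger_gap"])
r=rot(s["ee_rot"]).as_matrix(); print("tool z",r[:,2])
zt=p[2]-.0467+.013
print("expected slab corners px",proj(m,[p+r@[a*.052,b*.028,0]-[0,0,p[2]-zt] for a,b in((1,1),(1,-1),(-1,-1),(-1,1))]).round(1).tolist())
ll=(-93+180); print("to dish",go(s,.511,-.322,p[2],87.1))
E
```

```text
[0.5993438  0.35005484 0.24691749] [ 0.08850806  0.0746625  -1.80328022] [-0.00481988  0.00220644 -0.00255355] 0.012983882952557299
tool z [ 0.00336059  0.00206321 -0.99999222]
expected slab corners px [[384.4, 196.9], [258.5, 196.9], [269.4, 385.7], [372.7, 385.7]]
to dish (array([ 0.003, -0.003, -0.448]), array([-0.6325,  0.2438, -0.0017]), 0)
```

View pics/w7.png

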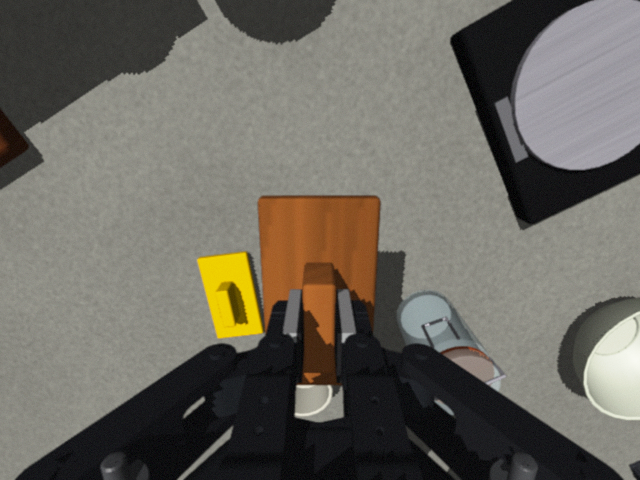

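The lid hangs level. Its far corners at (258,197) and (381,197) are close to the predicted (258.5,197) and (384,197). Carrying it over at about 0.2 m underside height.

>>> step_arm:
  moves:
    - [0,0,-0.02,-0.02,0.008,0,0.005]
    - [0,0,-0.05,-0.06,0.023,0,0.005]
    - [0,0,-0.08,-0.1,0.039,0,0.005]
    - [0,0,-0.11,-0.145,0.056,0,0.005]
    - [0,0,-0.14,-0.19,0.073,0,0.005]
    - [0,0,-0.17,-0.235,0.09,0,0.005]
    - [0,0,-0.2,-0.28,0.108,0,0.005]
    - [0,0,-0.23,-0.325,0.125,0,0.005]
    - [0.001,0,-0.26,-0.37,0.143,0,0.005]
    - [0.001,0,-0.29,-0.4,0.154,0,0.005]

```text
t: 14.15
position: [0.542, -0.0769, 0.2442]
ee_rot: [-0.001, 0.777, 0.63, 0.0]
wrist_force: [0.6, 0.5, -0.8]
finger_gap: 0.0128
```

```bash
python3 - <<'E'
from rig import arm
from h import *
s=arm.get_state();print(s["position"],s["finger_gap"],"to dish",go(s,.511,-.322,.247,87.1))
E
```

```text
[ 0.5419679  -0.07688554  0.24421982] 0.01284098240084653 to dish (array([-0.001, -0.002, -0.158]), array([-0.2462,  0.0205, -0.0033]), 0)
```

>>> step_arm:
  moves:
    - [0,0,-0.03,-0.04,0.003,-0.003,0.005]
    - [0,0,-0.06,-0.085,0.007,-0.003,0.005]
    - [0,0,-0.09,-0.13,0.011,-0.003,0.005]
    - [0,0,-0.12,-0.17,0.014,-0.003,0.005]
    - [-0.001,-0.002,-0.14,-0.205,0.017,-0.003,0.005]
    - [-0.001,-0.002,-0.158,-0.23,0.019,-0.003,0.005]
    - [-0.001,-0.002,-0.158,-0.243,0.0205,-0.003,0.005]
    - [-0.001,-0.002,-0.158,-0.246,0.0205,-0.003,0.005]
    - [-0.001,-0.002,-0.158,-0.246,0.0205,-0.003,0.005]

```text
t: 15.28
position: [0.511, -0.321, 0.2464]
ee_rot: [-0.0, 0.725, 0.689, -0.0]
wrist_force: [0.1, -0.3, -1.2]
finger_gap: 0.0134
```

```bash
python3 - <<'E'
from rig import arm
from h import *
s=arm.get_state(); p=s["position"]; print(p,s["finger_gap"],s["wrist_force"],"to dish",go(s,.511,-.322,.190,87.1))
T=[]
for n in("scene","side","wrist"):
    m=arm.camera_model(n); im=arm.read_camera(n)
    c=proj(m,[[p[0],p[1],.16]])[0].astype(int); w=65 if n!="wrist" else 160
    if n=="wrist": c=np.array([320,260])
    y0,x0=max(0,c[1]-w),c[0]-w; crop=im[y0:c[1]+w,x0:c[0]+w]; print(n,x0,y0,crop.shape)
    cv2.imwrite(f"pics/{n}8.png",im); T.append(cv2.resize(crop,(266,266),interpolation=cv2.INTER_CUBIC))
cv2.imwrite("pics/m8.png",np.hstack(T))
E
```

```text
[ 0.51100154 -0.32103604  0.24640768] 0.013352603193755551 [ 0.05063661 -0.28106901 -1.17897365] to dish (array([-0.001, -0.001, -0.   ]), array([-0.001 ,  0.0001,  0.0564]), 0)
scene 148 131 (130, 130, 3)
side 338 225 (130, 130, 3)
wrist 160 100 (320, 320, 3)
```

View pics/m8.png

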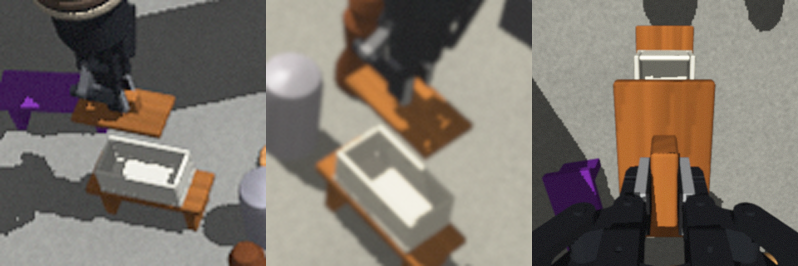

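The lid hangs level and square above the dish. Now measuring lid against dish through the same wrist camera, and the lid corner in the fixed views.

```bash
python3 - <<'E'
from rig import arm
from h import *
m=arm.camera_model("wrist"); s=arm.get_state(); p=s["position"]
im=cv2.imread("pics/wrist8.png"); hsv=cv2.cvtColor(im,cv2.COLOR_BGR2HSV)
o=cv2.inRange(hsv,(4,100,60),(20,255,255))>0; w=(im.max(2)>170)&(hsv[...,1]<60)
col=lambda M,c,a,b:(np.nonzero(M[a:b,c])[0]+a)
print("white col300",col(w,300,140,200)," col340",col(w,340,140,200)); 
l=[int(col(o,c,175,230).min()) for c in (265,300,320,340,372)]; print("lid far edge",l)
for y in (199,205,230): x=np.nonzero(o[y,220:420])[0]+220; print(y,x.min(),x.max()+1)
for y in (166,172,180,190): x=np.nonzero(w[y,250:390])[0]+250; print("w",y,x.min() if len(x) else 0,x.max()+1 if len(x) else 0)
ms=arm.camera_model("side"); zt=p[2]-.0467+.013
a=np.radians(87.1); u=np.array([np.cos(a),np.sin(a),0]); v=np.array([-u[1],u[0],0])
P=[np.array([p[0],p[1],zt])+i*.052*u+j*.028*v for i,j in((1,1),(1,-1),(-1,-1),(-1,1))]
print("side expected slab corners",(proj(ms,P)-[338,225]).round(1).tolist())
mc=arm.camera_model("scene"); print("scene",(proj(mc,P)-[148,131]).round(1).tolist())
E
python3 - <<'E'
import cv2,numpy as np
a=cv2.imread("pics/scene8.png")[170:206,178:240]; b=cv2.imread("pics/side8.png")[245:310,368:445]
cv2.imwrite("pics/m9.png",np.hstack([cv2.resize(a,(372,216),interpolation=cv2.INTER_CUBIC),cv2.resize(b,None,fx=216/65,fy=216/65,interpolation=cv2.INTER_CUBIC)]))
E
```

```text
white col300 [161 162 163 164 165 166 167 168 169 170 171 192 193 194 195]  col340 [161 162 163 164 165 166 167 168 169 170 171 192 193 194 195]
lid far edge [196, 196, 196, 196, 196]
199 259 379
205 258 380
230 259 379
w 166 283 356
w 172 282 370
w 180 283 356
w 190 283 356
side expected slab corners [[37.4, 36.8], [60.6, 22.8], [100.9, 58.8], [77.2, 74.4]]
scene [[86.0, 46.7], [78.1, 66.1], [34.5, 57.7], [43.4, 38.6]]
```

View pics/m9.png

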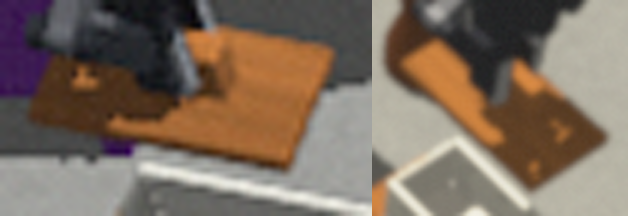

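The slab corners in the scene view match the prediction for a lid centred on the TCP to within about 1 px. Dish centre is (0.511, −0.3225) and rim height 0.104, so the target TCP height is 0.162, which puts the underside at 0.115.

>>> step_arm:
  moves:
    - [-0.001,-0.001,0,-0.001,0,0.02,0.005]
    - [-0.001,-0.001,0,-0.001,0,0.045,0.005]
    - [-0.001,-0.001,0,-0.001,0,0.06,0.005]
    - [-0.001,-0.001,0,-0.001,0,0.07,0.005]
    - [-0.001,-0.001,0,-0.001,0,0.07,0.005]

```text
t: 16.05
position: [0.5111, -0.3217, 0.1764]
ee_rot: [0.0, 0.724, 0.689, -0.0]
wrist_force: [0.1, -0.6, -1.4]
finger_gap: 0.0132
```

```bash
python3 - <<'E'
from rig import arm
from h import *
s=arm.get_state();print(s["position"],s["finger_gap"],s["wrist_force"],go(s,.511,-.3222,.162,87.1))
E
```

```text
[ 0.51106928 -0.32172659  0.17640911] 0.013171687211555034 [ 0.10232983 -0.55215187 -1.41143076] (array([0.   , 0.   , 0.001]), array([-0.0005, -0.    ,  0.0144]), 0)
```

>>> step_arm:
  moves:
    - [0,0,0,0,0,0.005,0.005]
    - [0,0,0,0,0,0.01,0.005]
    - [0,0,0,0,0,0.013,0.005]
    - [0,0,0,0,0,0.014,0.005]
    - [0,0,0,0,0,0.014,0.005]
    - [0,0,0,0,0,0.014,0.005]

```text
t: 16.8
position: [0.5111, -0.3218, 0.1625]
ee_rot: [0.0, 0.725, 0.689, -0.0]
wrist_force: [0.4, -0.6, -0.9]
finger_gap: 0.0129
```

```bash
python3 - <<'E'
from rig import arm
from h import *
s=arm.get_state(); p=s["position"]; print(s["t"],p,s["finger_gap"],s["wrist_force"])
T=[]
for n in("scene","side"):
    m=arm.camera_model(n); im=arm.read_camera(n); c=proj(m,[[.511,-.322,.11]])[0].astype(int)-36; a,b=c
    T.append(cv2.resize(im[b:b+72,a:a+72],(396,396),interpolation=cv2.INTER_CUBIC))
    A=np.radians(87.1); u=np.array([np.cos(A),np.sin(A),0]); v=np.array([-u[1],u[0],0])
    def q(c,z): return ((proj(m,[np.array([c[0],c[1],z])+i*.052*u+j*.028*v for i,j in((1,1),(1,-1),(-1,-1),(-1,1))])-[a,b])*5.5).round().tolist()
    print(n,"lid top exp",q(p,p[2]-.0337),"\n  lid slab bottom",q(p,p[2]-.0427),"\n  rim exp",q((.511,-.3225),.104))
cv2.imwrite("pics/m10.png",np.hstack(T))
E
```

```text
16.8 [ 0.51112254 -0.32180322  0.16253429] 0.012900870658734746 [ 0.42666977 -0.57612874 -0.93427966]
scene lid top exp [[327.0, 146.0], [286.0, 249.0], [61.0, 205.0], [106.0, 104.0]] 
  lid slab bottom [[330.0, 158.0], [290.0, 260.0], [66.0, 216.0], [111.0, 115.0]] 
  rim exp [[334.0, 177.0], [294.0, 279.0], [73.0, 235.0], [117.0, 135.0]]
side lid top exp [[46.0, 107.0], [167.0, 31.0], [375.0, 227.0], [252.0, 311.0]] 
  lid slab bottom [[44.0, 123.0], [165.0, 47.0], [371.0, 242.0], [249.0, 326.0]] 
  rim exp [[42.0, 152.0], [161.0, 76.0], [366.0, 270.0], [244.0, 354.0]]
```

The viewing limit is reached, so the final check is numeric: edges in the new images against predicted ones.

```bash
python3 - <<'E'
import cv2,numpy as np
im=cv2.imread("pics/m10.png"); hs=cv2.cvtColor(im,cv2.COLOR_BGR2HSV)
o=(cv2.inRange(hs,(3,90,25),(22,255,255))>0)
E={"scene":([286,249],[61,205],[290,260],[66,216],[294,279],[73,235]),"side":([46+396,107],[252+396,311],[44+396,123],[249+396,326],[42+396,152],[244+396,354])}
for n,(a,b,c,d,e,f) in E.items():
    for t in (.2,.4,.6,.8):
        x=int(a[0]+t*(b[0]-a[0])); L=lambda p,q:round(p[1]+(x-p[0])/(q[0]-p[0])*(q[1]-p[1]))
        y=L(a,b); seg=slice(y-12,L(e,f)+30)
        print(n,x,"exp top/bot/rim",L(a,b),L(c,d),L(e,f)," ".join(f"{yy}:{'O' if o[yy,x] else '-'}{hs[yy,x,1]}/{hs[yy,x,2]}" for yy in range(seg.start,seg.stop,5)))
for x0,r in((0,(61,330)),(396,(396+44,396+375))):
    ys,xs=np.nonzero(o[90:330,x0:x0+396]); print("orange extents",xs.min(),xs.max(),ys.min()+90,ys.max()+90)
E
```

```text
scene 241 exp top/bot/rim 240 250 268 228:O163/172 233:O177/167 238:O172/141 243:O186/92 248:-70/87 253:-14/109 258:-13/118 263:-7/114 268:-13/116 273:-14/111 278:-13/102 283:-10/104 288:-7/103 293:-10/105
scene 196 exp top/bot/rim 231 242 259 219:O170/169 224:O167/166 229:O172/145 234:O159/96 239:-43/83 244:-17/106 249:-5/112 254:-9/115 259:-11/115 264:-12/108 269:-10/104 274:-5/103 279:-7/105 284:-10/107
scene 151 exp top/bot/rim 223 233 251 211:O166/135 216:O171/173 221:O173/147 226:O150/90 231:-47/86 236:-12/110 241:-9/115 246:-13/115 251:-16/114 256:-7/107 261:-7/104 266:-10/106 271:-10/104 276:-15/105
scene 106 exp top/bot/rim 214 224 242 202:O147/78 207:O163/80 212:O179/77 217:O154/81 222:-60/81 227:-11/89 232:-10/101 237:-7/113 242:-11/117 247:-9/108 252:-5/101 257:-5/103 262:-12/106 267:-12/105
side 483 exp top/bot/rim 148 166 197 136:O172/203 141:O172/194 146:O172/178 151:O162/157 156:O141/136 161:O100/122 166:-63/118 171:-40/122 176:-31/125 181:-31/139 186:-31/173 191:-29/208 196:-28/220 201:-29/201 206:-31/167 211:-33/147 216:-28/139 221:-28/137 226:-28/136
side 524 exp t
[... 153 characters left out ...]
-31/147 231:-28/163 236:-29/175 241:-32/174 246:-30/161 251:-28/145 256:-30/135 261:-29/134 266:-28/137
side 565 exp top/bot/rim 229 247 279 217:O174/213 222:O172/207 227:O169/190 232:O153/170 237:O118/155 242:-85/144 247:-60/135 252:-43/129 257:-32/128 262:-30/135 267:-31/147 272:-30/162 277:-29/174 282:-30/176 287:-30/163 292:-31/148 297:-30/138 302:-31/133 307:-33/133
side 606 exp top/bot/rim 269 287 320 257:O151/101 262:O160/99 267:O150/100 272:O139/101 277:O113/102 282:-82/109 287:-57/120 292:-42/128 297:-35/137 302:-32/150 307:-31/157 312:-27/150 317:-27/140 322:-32/137 327:-30/136 332:-32/136 337:-28/135 342:-30/136 347:-30/136
orange extents 54 395 130 329
orange extents 0 370 90 329
```

Lid and rim edges lie where predicted in both views (about 0.5 px for the lid), and grey shows between them. Letting it settle, then handing in.

>>> step_arm:
  moves:
    - [0,0,0,0,0,0,0.005]
    - [0,0,0,0,0,0,0.005]
    - [0,0,0,0,0,0,0.005]

```text
t: 17.27
position: [0.5111, -0.3218, 0.1625]
ee_rot: [0.0, 0.724, 0.689, -0.0]
wrist_force: [0.7, -0.4, -1.8]
finger_gap: 0.013
```

```bash
python3 - <<'E'
from rig import arm
s=arm.get_state(); print(s["t"],s["position"],s["ee_rot"],s["finger_gap"],s["wrist_force"],abs(s["qvel"]).max()); print(arm.job_done())
E
```

```text
17.275 [ 0.51112358 -0.32176829  0.16254466] [ 2.98918971e-04  7.24482757e-01  6.89292851e-01 -1.00628086e-04] 0.01304354488513892 [ 0.68919217 -0.41393837 -1.81434209] 0.0012530232273916136
the job is handed in; nothing more can be done
None
```

The butter dish is on the oak step, released, and I handed the job in at about 17 s with the lid held over it. The hand-in gives no verdict, so what follows is from my own checks.

- **Dish:** after release, both fixed cameras put it at about (0.511, −0.3225), within about 2 mm of the step's middle. Its angle is 87.1° against the step's 87°.
- **Lid:** I took it by the handle and carried it over with its underside about 0.2 m up, so well above the jars and pots. At the end it was still and level, with its underside about 12 mm above the rim and its centre within 1–2 mm of the dish's. The gripper held a 13 mm gap on the 14 mm handle, and the wrist force matched the lid's weight with no sign of contact.

**What disagreed or went unseen:**
- **Wrist camera:** it read the lid about 3 mm off the fixed cameras along the long axis, so I relied on the fixed ones.
- **Final picture:** I hit the 12-picture limit, so I checked it only by edge positions. The lid edges matched to about 0.5 px in both views. The rim matched less tightly in the side view (1–2 px) and didn't show in the scene profile.
- **Bystanders:** I didn't measure them again at the end; none of the later pictures showed any sign of contact.

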